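# Tuck the fittings case's cover flap under its lip

## Robot

A 6-joint arm with a two-finger parallel gripper is mounted at the origin on the work surface. World frame = base frame: x ahead of the robot, y to its left, z up, the work surface at z = 0. Lengths are in m, angles in rad, forces in N, time in s.
With the tool pointing down it reaches from about 0.425 to 0.95 m from the base axis. Payload 3.5 kg.
Tool frame: the origin (TCP) lies at the very end of the fingers, on their centre line; the grasp point (between the pads) lies 19 mm behind it; z points along the fingers, y is the direction in which the jaws open and shut (so a half turn about z gives the same grasp; the last joint's range is limited). The gripper opens to 85 mm and grips with 20 to 120 N. Pads are 22 mm wide; open, the fingers measure 114 mm over their backs; the gripper's body (76 mm by 85 mm) begins 54 mm behind the grasp point. The pads swing forward as they close: fully open they stand 13 mm farther back than shut.
Start: joints at [1.027, 0.286, 1.577, -0, 1.279, -0.15], TCP at [0.259, 0.623, 0.231] pointing down, gripper open.
Joint ranges: [-2.77, 2.77], [-0.9, 2.22], [0.21, 2.48], [-1.53, 4.67], [0.24, 2.81], [-2.84, 2.84]. Speed limits (rad/s): [2.79, 2.79, 3.14, 3.14, 3.14, 3.14].

## Interface

Orientations are given as a unit quaternion [x, y, z, w].
In Python, from plant import ctrl, eyes, ticket gives the robot as it stands.
- The arm moves only by the tool send_rows, never from a script. Its arguments are lists of equal length, an entry for each row: "translation": the shift along the tool's x, y, z in units of 30 mm (1.0 is 30 mm), a list of three; "rotation": the turn, a rotation vector about the tool's x, y, z in units of 5 degrees (1.0 is 5 degrees), a list of three; "grip": the finger opening in mm, from 0 to 85.4. A call has 1 to 5 rows; each row shifts and turns the commanded pose from where the row before left it, along the tool's axes as they then stand; what a row does not reach is not made up. A row lasts 1/8 s, in which the tool goes at most 62.5 mm and 10.7 degrees, less where a joint would pass 70% of its speed; a pose out of reach is approached as far as the arm can. A call is refused whole if a number of a shift passes 1 or a number of a turn 1, either way. A call with a gripper value outside its range is refused whole. The fingers move at their own pace and stop on an object; "squeeze" is the grip in N (left out, the last holds). Time passes only in rows, so rows that do not move let the fingers close. It gives the time, the measured TCP pose, the force and the opening at its end, in the units of the state.
- ctrl.get_state(): the state, without advancing time (a new reading comes with each control period).
- eyes.read_camera(name): name is "scene" or "side" or "wrist"; returns a dict with "image" (420x560x3 uint8, blue, green, red), "mtx" (3x3 intrinsics, pixels), "xyz" and "orientation" of the camera in the world; the wrist camera has in their place "hand_eye" (4x4, takes a point from camera to tool coordinates, whose origin is the TCP and whose axes are the flange's). Camera axes: x right, y down, z forward; pixel columns grow to the right and rows downward; lengths in m; the calibration is good to about 2 mm. The wrist camera is an equidistant fisheye: a pixel r from the principal point sees the ray r / f radians off the axis. A picture is of the moment at which its call begins: read the wrist's pose just before it. There is no depth.
- ticket.sign_off(): hands the job in, once; it reports no verdict.
The state is a dict: "time": time; "qpos": joint angles; "dq": joint speeds; "joint_efforts": joint torques, N m; "eef_pos": TCP position; "tcp_rot": TCP orientation; "contact_force": force on the tool from outside, world axes, zero at the start; "wrist_torque": the same for the moment, N m; "opening": opening from 0.0 (shut) to 1.0 (fully open).
Only numpy, scipy, OpenCV 4.12 (cv2) and the standard library are available. Lean on these libraries where they do the work, as an engineer would, in place of code of your own. Each camera call takes 0.05 s, during which the arm holds its last target. There are 200 camera calls.

## Task

Close the black fittings case by pushing with the fingertips, without taking the flap between the fingers: fold its springy cover flap over until it lies flat, then, keeping it down, push it by its thumb ridge away from the hinge until its edge is fully home beneath the retaining lip, and let go so that the lip holds it shut. Do not lift or tip the case or shove it about, and leave the tray, tools and fittings around it where they are.

Things in the scene. Friction and masses are not known exactly. Their poses are not given: they have to be found in the camera images.
- case: the fittings case: loose black plastic box 200 (x) x 150 (y) x 45 mm high, mass 3 kg, with brass and copper fittings inside. Origin under its centre on the table; x points from the hinge side (nearest the robot) to the lip side, y along the hinge, z up. It can turn up to 0.55 rad either way. An aluminium riser and retaining lip run along the whole far (+x) rim; 4 mm aluminium cheeks (up to 58 mm high, y beyond +-71 mm, x from -100 to -50 mm) hold the hinge rod
- cover (a joint): angle in rad of the cover flap about its hinge: 0 = folded over flat, level on the case; 1.57 = standing upright; more = leaning back over the hinge side (stops at 1.9). Starts between 1.45 and 1.8. A spring lifts it towards 1.65: about 0.25 N m at 0, 0.15 N m per rad, so unretained it stands up again. Flap: grey plastic plate 145 mm long from the hinge, 130 mm wide, 5 mm thick, about 70 g
- cover_slide (a joint): how far in m the hinge rod, and the flap with it, has slid in its slots along the case's +x, towards the lip: 0 = fully back, 0.024 = stop, fully home. Starts at 0 to 0.003. Stiff to slide: about 4 N, stays where it is left. With the flap flat, its edge is 10 mm short of the lip at 0, enters beneath the lip at 0.010, and is 14 mm under it at 0.024. The flap and lip really collide: beyond 0.010 the flap cannot be folded down past the lip
- cover_hinge (a point): point on the hinge axis, middle of the flap's width, 48 mm above the table, 85 mm to the -x side of the case's origin when slid back; axes as the case's
- cover_ridge (a point): foot of the thumb ridge on the flap's outer face (the top when flat), hinge side, mid-width, 85.5 mm from the hinge. The ridge is a wedge 100 mm wide (y): its face towards the hinge stands square, 10.5 mm high; the other side slopes down over 15 mm. Axes turn with the flap: x from hinge to free edge, z out of the outer face (up when flat, towards the robot when standing)
- cover_edge (a point): middle of the flap's free edge, 145 mm from the hinge, mid-thickness; axes as cover_ridge's
- lip_edge (a point): middle of the lip's lower edge facing the hinge: 53.5 mm above the table, 70 mm to the +x side of the case's origin. The lip is 4 mm thick, 150 mm wide, overhangs 20 mm; the flat flap's top lies 3 mm below its underside
- tray: open steel tray 190 x 130 x 40 mm holding brass nuts, no cover; origin under its centre, bystander
- screwdriver: screwdriver lying, 190 mm long, bystander
- wrench: wrench lying, 200 mm long, bystander
- flare_bar: dark steel flaring bar lying, 200 x 24 x 20 mm with a 34 mm high clamp block; origin under its centre, bystander
- tape_measure: tape measure standing, 70 x 35 x 65 mm high; origin under its centre, bystander
- union: brass pipe union standing, 30 mm across, 48 mm high; origin under its centre, bystander
- pipe_cutter: small pipe cutter lying, 115 x 30 x 30 mm; origin under its 60 mm body, knob towards its +x, bystander
Mind the look-alikes: they are no part of the job. Leave any blue or turquoise look-alike of the case alone.

How it is judged:
By the outcome, as a careful person would: the job done as asked, in the order asked, and still so for the second after the job is handed in, with the robot touching nothing.
It also fails if it takes over 45 s, if anything falls off the work surface, if the arm or the gripper's body presses on something with over 40 N, if the wrist force passes 120 N, or if a joint passes its speed limit or range.

## Working session

There is one attempt and no reset: what is moved stays moved. The work goes in short steps, Python scripts to look and compute and a tool call to move; the robot and the scene stay as the last step left them, time stands still between calls to the robot, and variables do not carry over. Pictures are saved under pics/ and viewed, about 8 in all and at most 12, crops included, and the job is handed in when it is done.

Besides the shell and the picture viewer there is one more tool, called as name(argument=value, ...), one argument or row to a line, values as JSON. send_rows: Moves the arm, as the interface text tells. Its arguments: {"type":"object","properties":{"translation":{"type":"array"},"rotation":{"type":"array"},"grip":{"type":"array"},"squeeze":{"type":"number"}},"required":["translation","rotation","grip"]}

```bash
ls; mkdir -p pics; cat > h.py <<'E'
import numpy as np, cv2
from scipy.spatial.transform import Rotation as R
from plant import ctrl, eyes, ticket
def rot(o):
    o=np.array(o,float); return o if o.shape==(3,3) else R.from_quat(o).as_matrix()
def ray(c,u,v):
    d=np.linalg.inv(c['mtx'])@[u,v,1.]; return np.array(c['xyz']),rot(c['orientation'])@d
def onz(c,u,v,z):
    p,d=ray(c,u,v); return p+d*(z-p[2])/d[2]
def proj(c,P):
    q=rot(c['orientation']).T@(np.array(P)-c['xyz']); q=c['mtx']@q; return q[:2]/q[2]
E
python3 - <<'E'
from h import *
import pickle
cs={n:eyes.read_camera(n) for n in ('scene','side')}
pickle.dump(cs,open('cs.pkl','wb'))
for n,c in cs.items():
    cv2.imwrite(f'pics/{n}0.png',c['image']); print(n,c['mtx'],c['xyz'],c['orientation'])
print(ctrl.get_state())
E
```

```text
pics
scene [[470.78509732   0.         280.98682099]
 [  0.         470.78509732 214.57858973]
 [  0.           0.           1.        ]] [1.00539755 0.80652375 0.79837707] [ 0.22079256  0.86766654 -0.43059175 -0.11400077]
side [[384.12038524   0.         276.96721458]
 [  0.         384.12038524 211.98581633]
 [  0.           0.           1.        ]] [ 0.51436365 -0.61124717  0.80229377] [ 9.38265383e-01  8.97432669e-05  9.26998613e-03 -3.45792033e-01]
{'time': 0.1, 'qpos': array([ 1.02697824e+00,  2.87081579e-01,  1.57807452e+00, -4.55290242e-06,
        1.27860047e+00, -1.50007072e-01]), 'dq': array([ 7.31453703e-05, -6.73589288e-04, -4.51916760e-03, -1.63905689e-03,
       -1.58046753e-03, -1.71879225e-04]), 'joint_efforts': array([ 7.68648351e-04, -4.07296228e+01, -2.93697292e+01, -1.66249770e-04,
        3.43789718e-03, -5.47939933e-06]), 'eef_pos': array([0.2586623 , 0.6228103 , 0.23005872]), 'tcp_rot': array([ 1.95634818e-01,  9.80676219e-01, -1.01824329e-03, -3.65811882e-04]), 'contact_force': array([0.30893479, 0.24566117, 0.38033951]), 'wrist_torque': array([ 0.0214365 , -0.00108095, -0.03250393]), 'opening': 0.9996582121710443}
```

View pics/scene0.png

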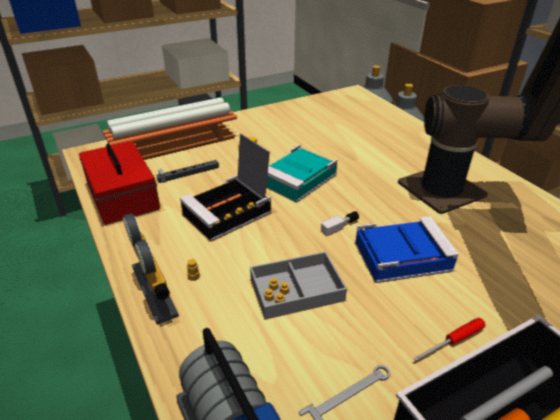

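View pics/side0.png

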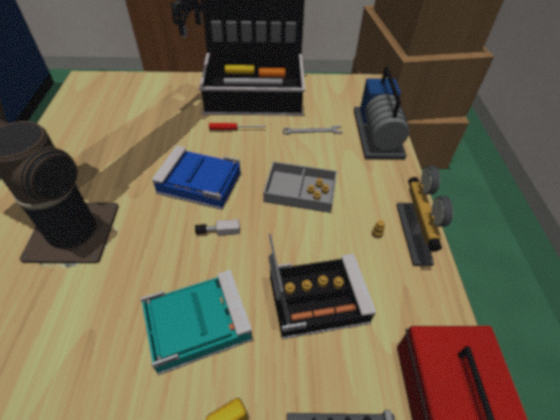

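The black case is at scene (225,205) and side (320,293). The look-alikes are the blue case at side (200,177), the turquoise case at side (195,320), the large black toolbox at side (255,80), and the steel tray at side (300,187). I choose the loose black box with the standing grey flap and the aluminium lip, and check it in a crop.

```bash
python3 - <<'E'
from h import *
import pickle
cs=pickle.load(open('cs.pkl','rb'))
a=cs['side']['image'][225:345,260:380]; b=cs['scene']['image'][130:240,170:280]
A=cv2.resize(a,None,fx=3.3,fy=3.3*1,interpolation=cv2.INTER_CUBIC);B=cv2.resize(b,None,fx=3.6,fy=3.6,interpolation=cv2.INTER_CUBIC)
cv2.imwrite('pics/crop1.png',np.hstack([A,B]) if A.shape[0]==B.shape[0] else None)
# lip: bright mask
for n,(x0,y0,x1,y1) in {'side':(335,245,380,325),'scene':(175,185,225,240)}.items():
    c=cs[n]; im=c['image']; m=np.zeros(im.shape[:2],np.uint8)
    hsv=cv2.cvtColor(im,cv2.COLOR_BGR2HSV)
    m[y0:y1,x0:x1]=((hsv[...,1]<50)&(hsv[...,2]>110))[y0:y1,x0:x1]*255
    k,_=cv2.findContours(m,0,2); k=max(k,key=cv2.contourArea)
    r=cv2.boxPoints(cv2.minAreaRect(k)); ap=cv2.approxPolyDP(k,2.5,True)[:,0]
    print(n,cv2.contourArea(k)); 
    for p in ap: print(p,onz(c,*p,0.0575).round(4))
E
```

```text
side 782.0
[342 255] [ 0.6824 -0.1066  0.0575]
[361 312] [ 0.7056 -0.2497  0.0575]
[374 313] [ 0.7326 -0.2519  0.0575]
[354 255] [ 0.7105 -0.1065  0.0575]
scene 395.0
[181 197] [ 0.7317 -0.2486  0.0575]
[206 223] [ 0.7141 -0.1084  0.0575]
[211 224] [ 0.7044 -0.0986  0.0575]
[218 219] [ 0.6808 -0.1095  0.0575]
[190 195] [ 0.7067 -0.2461  0.0575]
```

View pics/crop1.png

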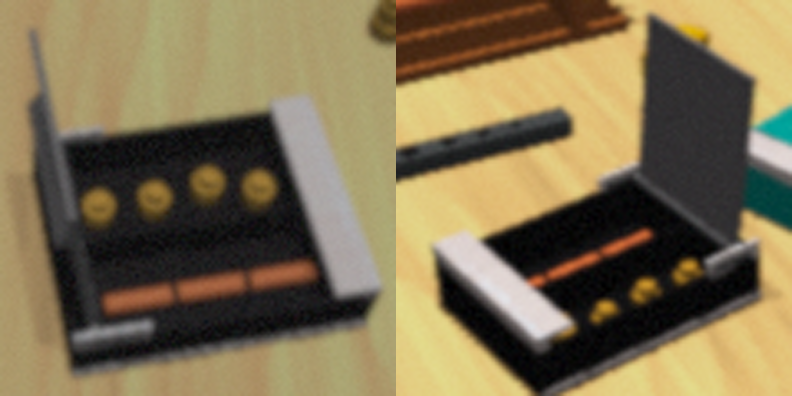

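```bash
cat >> h.py <<'E'
YAW=0.16; O=np.array([0.624,-0.192,0])
def W(p): return O+R.from_rotvec([0,0,YAW]).apply(p)
def flap(r,y,th,s=0,h=0): # r along flap, h out of outer face
    return W([-0.085+s+r*np.cos(th)-h*np.sin(th),y,0.048+r*np.sin(th)+h*np.cos(th)])
E
python3 - <<'E'
from h import *
import pickle
cs=pickle.load(open('cs.pkl','rb'))
f=lambda a:a.round(1)
for n,c in cs.items():
    print(n,'lip in',[f(proj(c,W([.07,y,.0575]))) for y in(-.075,.075)],'out',[f(proj(c,W([.1,y,.0575]))) for y in(-.075,.075)],'bottom -y',[f(proj(c,W([x,-.075,0]))) for x in(-.1,.1)],'+y',[f(proj(c,W([x,.075,0]))) for x in(-.1,.1)])
    print(' cheek tops',[f(proj(c,W([x,y,.058]))) for y in(-.073,.073) for x in (-.1,-.05)])
    for th in(1.45,1.55,1.65,1.75): print(th,[f(proj(c,flap(r,y,th))) for r in (0,.145) for y in(-.065,.065)])
print('obs scene flap top -y (240.6,134.2) +y (268.9,151.7); side +y(270.6,234)')
s,d=cs['side'],cs['scene']
for y,a,b in ((1,(270.6,234.1),(268.9,151.7)),):
    p,u=ray(s,*a);q,v=ray(d,*b);t=np.linalg.lstsq(np.c_[u,-v],q-p,rcond=None)[0];print(p+t[0]*u,q+t[1]*v)
print(R.from_quat(ctrl.get_state()['tcp_rot']).as_matrix())
E
```

```text
scene lip in [array([189.5, 193.3]), array([218.3, 219.6])] out [array([179.8, 197. ]), array([208.2, 224. ])] bottom -y [array([241.4, 189.6]), array([182.3, 213.8])] +y [array([271.2, 213.3]), array([210. , 241.3])]
 cheek tops [array([240.9, 173.6]), array([226.5, 179.2]), array([270.7, 196.1]), array([255.9, 202.6])]
1.45 [array([238.3, 179.3]), array([264.6, 199.7]), array([230.5, 136.9]), array([258.4, 156. ])]
1.55 [array([238.3, 179.3]), array([264.6, 199.7]), array([234.9, 135.1]), array([262.9, 154. ])]
1.65 [array([238.3, 179.3]), array([264.6, 199.7]), array([239.3, 133.7]), array([267.5, 152.4])]
1.75 [array([238.3, 179.3]), array([264.6, 199.7]), array([243.7, 132.9]), array([271.9, 151.4])]
side lip in [array([361.1, 314.3]), array([341.5, 255.1])] out [array([374.8, 312.2]), array([353.8, 253.4])] bottom -y [array([280.1, 337.9]), array([369.3, 323.9])] +y [array([269.4, 277.7]), array([349.9, 266.7])]
 cheek tops [array([280.6, 325.6]), array([304.7, 321.9]), array([269.6, 265.2]), array([291.2, 262.4])]
1.45 [array([287. , 322.9]), array([276.6, 269.7]), array([299.6, 287. ]), array([286.4, 230.2])]
1.55 [array([287. , 322.9]), array([276.6, 269.7]), array([291.7, 287.8]), array([279.3, 230.8])]
1.65 [array([287. , 322.9]), array([276.6, 269.7]), array([283.7, 289. ]), array([272.2, 231.8])]
1.75 [array([287. , 322.9]), array([276.6, 269.7]), array([275.7, 290.7]), array([265.1, 233.2])]
obs scene flap top -y (240.6,134.2) +y (268.9,151.7); side +y(270.6,234)
[ 0.51523618 -0.14759799  0.19067693] [ 0.51244728 -0.14662351  0.19141167]
[[-9.23453768e-01  3.83708082e-01 -1.11589371e-03]
 [ 3.83709572e-01  9.23451962e-01 -1.85400287e-03]
 [ 3.19078346e-04 -2.14026504e-03 -9.99997659e-01]]
```

The pose fits both views to 1–2 mm: case origin (0.624,-0.192), yaw 0.16, flap angle about 1.67. The crop confirms the black case, with its grey flap standing, aluminium lip and brass/copper fittings. I'll use closed fingers, tilted, with the contact point on the hinge side of the ridge.

```bash
cat >> h.py <<'E'
def pose(p,phi):  # tool y along case y, tilted phi deg (tip pointing to lip)
    cx=R.from_rotvec([0,0,YAW]).apply([1,0,0]); cy=R.from_rotvec([0,0,YAW]).apply([0,1,0])
    M=R.from_matrix(np.c_[-cx,cy,[0,0,-1.]])
    return np.array(p),M*R.from_rotvec([0,-np.radians(phi),0])
def tcp_for(th,rc,phi,s=0,y=0,gap=0):  # TCP so that front finger corner touches flap at rc
    th,f=np.radians(th),np.radians(phi)
    x=-0.085+s+rc*np.cos(th)-(.0025+gap)*np.sin(th)-.011*np.cos(f)
    z=.048+rc*np.sin(th)+(.0025+gap)*np.cos(th)-.011*np.sin(f)
    return W([x,y,z])
def cur():
    s=ctrl.get_state(); return np.array(s['eef_pos']),R.from_quat(s['tcp_rot'])
def rows(a,poses):  # steps between successive poses -> units, quantised with carry-over
    T=[];Q=[];p,q=a
    for P,S in poses:
        t=(q.inv().apply(P-p)/.03).round(2); r=((q.inv()*S).as_rotvec(degrees=True)/5).round(2)
        T.append(t.tolist());Q.append(r.tolist())
        p=p+q.apply(t*.03); q=q*R.from_rotvec(r*5,degrees=True)
    for i in range(0,len(T),5): print('T',T[i:i+5],'\n R',Q[i:i+5])
    return p,q
def line(a,b,n):
    from scipy.spatial.transform import Slerp
    S=Slerp([0,1],R.concatenate([a[1],b[1]])); return [(a[0]+(b[0]-a[0])*k/n,S(k/n)) for k in range(1,n+1)]
E
python3 - <<'E'
from h import *
a=cur(); A=(np.array([.48,.36,.25]),pose([0,0,0],0)[1])
B=pose([.56,.0,.25],0); C=pose(tcp_for(100,.062,35,gap=.035)+[0,0,.08],20)
print(B[0],C[0])
a=rows(a,line(a,A,12)); print(); a=rows(a,line(a,B,13)); 
E
```

```text
[0.56 0.   0.25] [ 0.48410284 -0.21457653  0.17623693]
T [[-0.85, -0.44, -0.05], [-0.82, -0.48, -0.06], [-0.81, -0.51, -0.05], [-0.78, -0.55, -0.06], [-0.75, -0.59, -0.05]] 
 R [[-0.0, -0.0, -0.53], [-0.0, -0.0, -0.53], [-0.01, -0.0, -0.53], [0.0, -0.0, -0.53], [0.0, -0.0, -0.52]]
T [[-0.73, -0.62, -0.06], [-0.69, -0.65, -0.05], [-0.67, -0.69, -0.06], [-0.63, -0.71, -0.05], [-0.6, -0.74, -0.06]] 
 R [[-0.0, -0.01, -0.53], [-0.0, 0.0, -0.53], [-0.01, 0.0, -0.53], [0.0, 0.0, -0.53], [0.0, 0.0, -0.53]]
T [[-0.56, -0.77, -0.05], [-0.53, -0.8, -0.06]] 
 R [[-0.0, 0.0, -0.53], [-0.0, -0.0, -0.53]]

T [[-0.06, -0.94, 0.0], [-0.05, -0.95, 0.0], [-0.06, -0.94, 0.0], [-0.05, -0.95, 0.0], [-0.06, -0.94, 0.0]] 
 R [[-0.0, -0.0, 0.0], [-0.0, -0.0, 0.0], [-0.0, -0.0, 0.0], [-0.0, -0.0, 0.0], [-0.0, -0.0, 0.0]]
T [[-0.05, -0.94, 0.0], [-0.06, -0.95, 0.0], [-0.05, -0.94, 0.0], [-0.06, -0.95, 0.0], [-0.05, -0.94, 0.0]] 
 R [[-0.0, -0.0, 0.0], [-0.0, -0.0, 0.0], [-0.0, -0.0, 0.0], [-0.0, -0.0, 0.0], [-0.0, -0.0, 0.0]]
T [[-0.06, -0.94, 0.0], [-0.05, -0.95, 0.0], [-0.06, -0.94, 0.0]] 
 R [[-0.0, -0.0, 0.0], [-0.0, -0.0, 0.0], [-0.0, -0.0, 0.0]]
```

send_rows(
  translation=[
    [-0.85, -0.44, -0.05],
    [-0.82, -0.48, -0.06],
    [-0.81, -0.51, -0.05],
    [-0.78, -0.55, -0.06],
    [-0.75, -0.59, -0.05],
  ],
  rotation=[
    [0, 0, -0.53],
    [0, 0, -0.53],
    [0, 0, -0.53],
    [0, 0, -0.53],
    [0, 0, -0.53],
  ],
  grip=[0, 0, 0, 0, 0],
  squeeze=40,
)

```text
time: 0.72
eef_pos: [0.3514, 0.5128, 0.2388]
tcp_rot: [0.08, 0.997, -0.0, -0.0]
contact_force: [0.9, -0.8, -0.6]
opening: 0.001
```

send_rows(
  translation=[
    [-0.73, -0.62, -0.06],
    [-0.69, -0.65, -0.05],
    [-0.67, -0.69, -0.06],
    [-0.63, -0.71, -0.05],
    [-0.6, -0.74, -0.06],
  ],
  rotation=[
    [0, 0, -0.53],
    [0, 0, -0.53],
    [0, 0, -0.53],
    [0, 0, -0.53],
    [0, 0, -0.53],
  ],
  grip=[0, 0, 0, 0, 0],
)

```text
time: 1.35
eef_pos: [0.4437, 0.4036, 0.2472]
tcp_rot: [-0.035, 0.999, -0.0, -0.001]
contact_force: [-0.4, -0.2, -0.1]
opening: 0.001
```

send_rows(
  translation=[
    [-0.56, -0.77, -0.05],
    [-0.53, -0.8, -0.06],
    [-0.06, -0.94, 0],
    [-0.06, -0.94, 0],
    [-0.06, -0.94, 0],
  ],
  rotation=[
    [0, 0, -0.53],
    [0, 0, -0.53],
    [0, 0, 0],
    [0, 0, 0],
    [0, 0, 0],
  ],
  grip=[0, 0, 0, 0, 0],
)

```text
time: 1.98
eef_pos: [0.4992, 0.277, 0.2505]
tcp_rot: [-0.081, 0.997, -0.0, -0.001]
contact_force: [0.2, 0.1, 0.5]
opening: -0.006
```

send_rows(
  translation=[
    [-0.06, -0.94, 0],
    [-0.06, -0.94, 0],
    [-0.06, -0.94, 0],
    [-0.06, -0.94, 0],
    [-0.06, -0.94, 0],
  ],
  rotation=[
    [0, 0, 0],
    [0, 0, 0],
    [0, 0, 0],
    [0, 0, 0],
    [0, 0, 0],
  ],
  grip=[0, 0, 0, 0, 0],
)

```text
time: 2.6
eef_pos: [0.5306, 0.1393, 0.2505]
tcp_rot: [-0.081, 0.997, 0.0, -0.0]
contact_force: [-0.4, -0.3, 0.1]
opening: 0.001
```

send_rows(
  translation=[
    [-0.06, -0.94, 0],
    [-0.06, -0.94, 0],
    [-0.06, -0.94, 0],
    [-0.06, -0.94, 0],
    [0, 0, 0],
  ],
  rotation=[
    [0, 0, 0],
    [0, 0, 0],
    [0, 0, 0],
    [0, 0, 0],
    [0, 0, 0],
  ],
  grip=[0, 0, 0, 0, 0],
)

```text
time: 3.22
eef_pos: [0.556, 0.0287, 0.2505]
tcp_rot: [-0.079, 0.997, 0.0, -0.001]
contact_force: [-0.4, 1.1, 0.2]
opening: -0.004
```

```bash
python3 - <<'E'
from h import *
s=ctrl.get_state(); print(s['time'],s['qpos'].round(2),s['eef_pos'],s['contact_force'],s['opening'])
a=cur()
C=pose(tcp_for(100,.06,0,gap=.06)+[0,0,.10],0)
D=pose(tcp_for(100,.06,35,gap=.03),35)
print(C[0],D[0])
a=rows(a,line(a,C,8)); print(); a=rows(a,line(a,D,9)); print(a[0])
E
```

```text
3.225 [-0.13  0.01  1.85 -0.    1.28 -1.86] [0.55603472 0.02865847 0.25051705] [-0.38427877  1.09831671  0.18680911] -0.004205491272433929
[ 0.45817605 -0.21876058  0.19623545] [ 0.48930684 -0.21373671  0.09513556]
T [[0.57, -0.95, 0.23], [0.56, -0.96, 0.22], [0.57, -0.95, 0.23], [0.56, -0.95, 0.23], [0.57, -0.96, 0.22]] 
 R [[0.0, -0.0, -0.0], [0.0, -0.0, -0.0], [0.0, -0.0, -0.01], [0.0, -0.01, 0.0], [0.0, 0.0, -0.0]]
T [[0.56, -0.95, 0.23], [0.57, -0.95, 0.22], [0.57, -0.96, 0.23]] 
 R [[0.0, 0.0, -0.0], [0.0, -0.0, -0.0], [0.0, -0.0, -0.01]]

T [[-0.12, 0.0, 0.37], [-0.09, 0.0, 0.39], [-0.06, 0.0, 0.38], [-0.04, 0.0, 0.39], [-0.02, 0.0, 0.4]] 
 R [[0.0, -0.78, 0.0], [0.0, -0.78, 0.0], [0.0, -0.77, 0.0], [0.0, -0.78, 0.0], [0.0, -0.78, 0.0]]
T [[0.02, 0.0, 0.39], [0.04, 0.0, 0.39], [0.07, 0.0, 0.39], [0.09, 0.0, 0.38]] 
 R [[0.0, -0.78, 0.0], [0.0, -0.78, 0.0], [0.0, -0.77, 0.0], [0.0, -0.78, 0.0]]
[ 0.48932776 -0.21379668  0.09502228]
```

send_rows(
  translation=[
    [0.57, -0.95, 0.23],
    [0.57, -0.95, 0.22],
    [0.57, -0.95, 0.23],
    [0.57, -0.95, 0.23],
    [0.57, -0.95, 0.22],
  ],
  rotation=[
    [0, 0, 0],
    [0, 0, 0],
    [0, 0, 0],
    [0, 0, 0],
    [0, 0, 0],
  ],
  grip=[0, 0, 0, 0, 0],
)

```text
time: 3.85
eef_pos: [0.4939, -0.1242, 0.2167]
tcp_rot: [-0.081, 0.997, 0.0, -0.0]
contact_force: [0.3, -0.1, 0.9]
opening: -0.003
```

send_rows(
  translation=[
    [0.57, -0.95, 0.23],
    [0.57, -0.95, 0.22],
    [0.57, -0.95, 0.22],
    [0, 0, 0],
  ],
  rotation=[
    [0, 0, 0],
    [0, 0, 0],
    [0, 0, 0],
    [0, 0, 0],
  ],
  grip=[0, 0, 0, 0],
)

```text
time: 4.35
eef_pos: [0.4568, -0.2172, 0.1963]
tcp_rot: [-0.079, 0.997, 0.001, -0.001]
contact_force: [-0.3, 0.0, 0.4]
opening: 0.004
```

send_rows(
  translation=[
    [-0.12, 0.0, 0.37],
    [-0.09, 0.0, 0.39],
    [-0.06, 0.0, 0.38],
    [-0.04, 0.0, 0.39],
    [-0.02, 0.0, 0.4],
  ],
  rotation=[
    [0, -0.78, 0],
    [0, -0.78, 0],
    [0, -0.78, 0],
    [0, -0.78, 0],
    [0, -0.78, 0],
  ],
  grip=[0, 0, 0, 0, 0],
)

```text
time: 4.97
eef_pos: [0.476, -0.2125, 0.1409]
tcp_rot: [-0.08, 0.982, 0.014, 0.17]
contact_force: [-0.2, -0.3, -0.0]
opening: -0.001
```

send_rows(
  translation=[
    [0.02, 0.0, 0.39],
    [0.04, 0.0, 0.39],
    [0.07, 0.0, 0.39],
    [0.09, 0.0, 0.38],
    [0, 0, 0],
  ],
  rotation=[
    [0, -0.78, 0],
    [0, -0.78, 0],
    [0, -0.78, 0],
    [0, -0.78, 0],
    [0, 0, 0],
  ],
  grip=[0, 0, 0, 0, 0],
)

```text
time: 5.6
eef_pos: [0.5104, -0.181, 0.1253]
tcp_rot: [-0.054, 0.962, 0.013, 0.267]
contact_force: [0.0, -0.3, 1.1]
opening: -0.002
```

```bash
python3 - <<'E'
from h import *
s=ctrl.get_state(); print(s['time'],s['qpos'].round(2),s['eef_pos'],s['contact_force'],s['opening'])
print((cur()[1].inv()*pose([0,0,0],35)[1]).as_rotvec(degrees=True))
c=eyes.read_camera('side')['image'][190:350,200:390]; d=eyes.read_camera('scene')['image'][90:250,160:350]
cv2.imwrite('pics/crop2.png',cv2.resize(np.hstack([c,d]),None,fx=2.1,fy=2.1,interpolation=cv2.INTER_CUBIC))
E
```

```text
5.6 [-0.71 -0.1   2.27  0.64  0.68 -2.84] [ 0.51042648 -0.18100697  0.12533847] [ 0.04201151 -0.30790727  1.05366154] -0.0015586428370499676
[-1.73107246 -4.01098572 -2.16734559]
```

View pics/crop2.png

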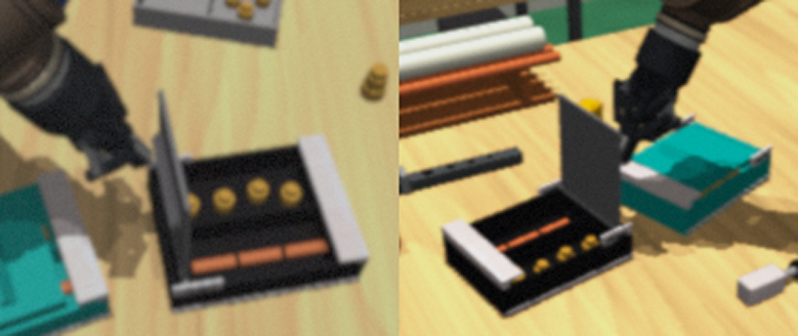

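The picture shows the fingers beside the flap, clear of it, with nothing disturbed. The last joint hit its range limit at -2.84, so I spin the tool half a turn about its axis, which gives the same finger shape.

send_rows(
  translation=[
    [0, 0, -0.5],
    [0, 0, -0.5],
    [0, 0, 0],
    [0, 0, 0],
    [0, 0, 0],
  ],
  rotation=[
    [0, 0, 1],
    [0, 0, 1],
    [0, 0, 1],
    [0, 0, 1],
    [0, 0, 1],
  ],
  grip=[0, 0, 0, 0, 0],
)

```text
time: 6.32
eef_pos: [0.495, -0.1852, 0.1518]
tcp_rot: [0.158, 0.951, 0.069, 0.258]
contact_force: [-0.6, -1.2, -0.2]
opening: -0.003
```

```bash
python3 - <<'E'
from h import *
s=ctrl.get_state(); print(s['time'],s['qpos'].round(3),s['eef_pos'],s['contact_force'])
print((cur()[1].inv()*pose([0,0,0],35)[1]).as_rotvec(degrees=True))
E
```

```text
6.325 [-0.739 -0.173  2.283  0.601  0.744 -2.37 ] [ 0.49495357 -0.18516759  0.15181354] [-0.58351082 -1.23984594 -0.24321775]
[ -2.76814029  -3.49882378 -27.41844141]
```

send_rows(
  translation=[
    [0, 0, 0],
    [0, 0, 0],
    [0, 0, 0],
    [0, 0, 0],
    [0, 0, 0],
  ],
  rotation=[
    [0, 0, 1],
    [0, 0, 1],
    [0, 0, 1],
    [0, 0, 1],
    [0, 0, 1],
  ],
  grip=[0, 0, 0, 0, 0],
)

```text
time: 6.95
eef_pos: [0.4949, -0.1851, 0.1517]
tcp_rot: [0.36, 0.894, 0.124, 0.237]
contact_force: [0.6, -0.4, -1.0]
opening: -0.005
```

send_rows(
  translation=[
    [0, 0, 0],
    [0, 0, 0],
    [0, 0, 0],
    [0, 0, 0],
    [0, 0, 0],
  ],
  rotation=[
    [0, 0, 1],
    [0, 0, 1],
    [0, 0, 1],
    [0, 0, 1],
    [0, 0, 1],
  ],
  grip=[0, 0, 0, 0, 0],
)

```text
time: 7.58
eef_pos: [0.495, -0.1852, 0.1517]
tcp_rot: [0.545, 0.795, 0.172, 0.205]
contact_force: [0.5, -0.8, -0.0]
opening: -0.002
```

send_rows(
  translation=[
    [0, 0, 0],
    [0, 0, 0],
    [0, 0, 0],
    [0, 0, 0],
    [0, 0, 0],
  ],
  rotation=[
    [0, 0, 1],
    [0, 0, 1],
    [0, 0, 1],
    [0, 0, 1],
    [0, 0, 1],
  ],
  grip=[0, 0, 0, 0, 0],
)

```text
time: 8.2
eef_pos: [0.4949, -0.1851, 0.1517]
tcp_rot: [0.704, 0.658, 0.212, 0.163]
contact_force: [0.8, -0.9, 0.1]
opening: -0.002
```

send_rows(
  translation=[
    [0, 0, 0],
    [0, 0, 0],
    [0, 0, 0],
    [0, 0, 0],
    [0, 0, 0],
  ],
  rotation=[
    [0, 0, 1],
    [0, 0, 1],
    [0, 0, 1],
    [0, 0, 1],
    [0, 0, 1],
  ],
  grip=[0, 0, 0, 0, 0],
)

```text
time: 8.82
eef_pos: [0.495, -0.1852, 0.1517]
tcp_rot: [0.83, 0.49, 0.242, 0.113]
contact_force: [0.4, 0.7, -0.1]
opening: -0.0
```

send_rows(
  translation=[
    [0, 0, 0],
    [0, 0, 0],
    [0, 0, 0],
    [0, 0, 0],
    [0, 0, 0],
  ],
  rotation=[
    [0, 0, 1],
    [0, 0, 1],
    [0, 0, 1],
    [0, 0, 1],
    [0, 0, 1],
  ],
  grip=[0, 0, 0, 0, 0],
)

```text
time: 9.45
eef_pos: [0.495, -0.1851, 0.1517]
tcp_rot: [0.916, 0.299, 0.261, 0.058]
contact_force: [-0.9, 0.8, -0.0]
opening: -0.004
```

```bash
cat >> h.py <<'E'
_pose=pose
def pose(p,phi):  # half-turned variant: tool y along -case y
    P,M=_pose(p,phi); return P,M*R.from_rotvec([0,0,np.pi])
E
python3 - <<'E'
from h import *
s=ctrl.get_state(); print(s['time'],s['qpos'].round(3),s['eef_pos'],s['contact_force'])
a=cur(); print((a[1].inv()*pose([0,0,0],35)[1]).as_rotvec(degrees=True))
E1=pose(tcp_for(100,.06,35,gap=.035)+[0,0,.02],35); D=pose(tcp_for(100,.06,35,gap=.015),35)
a=rows(a,line(a,E1,7));print(D[0]);a=rows(a,line(a,D,2))
E
```

```text
9.45 [-0.738 -0.173  2.283  0.601  0.744 -0.189] [ 0.49496299 -0.18513417  0.15172813] [-0.86449049  0.81252673 -0.03754476]
[ 0.83129117  4.38540462 27.55091717]
T [[-0.19, 0.04, 0.12], [-0.2, 0.06, 0.12], [-0.19, 0.06, 0.11], [-0.18, 0.09, 0.12], [-0.18, 0.09, 0.11]] 
 R [[0.02, 0.13, 0.79], [0.03, 0.12, 0.78], [0.02, 0.13, 0.79], [0.02, 0.12, 0.79], [0.03, 0.13, 0.79]]
T [[-0.18, 0.11, 0.11], [-0.17, 0.11, 0.1]] 
 R [[0.02, 0.12, 0.78], [0.03, 0.13, 0.79]]
[ 0.50389028 -0.21138324  0.09774028]
T [[0.11, 0.0, 0.42], [0.12, 0.01, 0.41]] 
 R [[-0.0, -0.0, 0.0], [-0.0, -0.0, 0.0]]
```

send_rows(
  translation=[
    [-0.19, 0.04, 0.12],
    [-0.2, 0.06, 0.12],
    [-0.19, 0.06, 0.11],
    [-0.18, 0.09, 0.12],
    [-0.18, 0.09, 0.11],
  ],
  rotation=[
    [0.02, 0.13, 0.79],
    [0.03, 0.12, 0.78],
    [0.02, 0.13, 0.79],
    [0.02, 0.12, 0.79],
    [0.03, 0.13, 0.79],
  ],
  grip=[0, 0, 0, 0, 0],
)

```text
time: 10.07
eef_pos: [0.4873, -0.2062, 0.1241]
tcp_rot: [0.946, 0.14, 0.291, -0.001]
contact_force: [-0.5, 0.3, 0.9]
opening: 0.002
```

send_rows(
  translation=[
    [-0.18, 0.11, 0.11],
    [-0.17, 0.11, 0.1],
    [0.11, 0, 0.42],
    [0.12, 0.01, 0.41],
  ],
  rotation=[
    [0.02, 0.12, 0.78],
    [0.03, 0.13, 0.79],
    [0, 0, 0],
    [0, 0, 0],
  ],
  grip=[0, 0, 0, 0],
)

```text
time: 10.58
eef_pos: [0.5046, -0.2112, 0.097]
tcp_rot: [0.951, 0.078, 0.3, -0.024]
contact_force: [-0.4, -0.3, -0.3]
opening: 0.001
```

```bash
python3 - <<'E'
from h import *
s=ctrl.get_state(); print(s['time'],s['qpos'].round(3),s['eef_pos'],s['contact_force'])
a=cur(); print((a[1].inv()*pose([0,0,0],35)[1]).as_rotvec(degrees=True))
ths=np.linspace(92,-1,25)
rows(a,[pose(tcp_for(t,.062,max(0,35*t/96)),max(0,35*t/96)) for t in ths])
for t in ths[[0,4,9,14,19,24]]: print(round(t),tcp_for(t,.062,max(0,35*t/96)))
E
```

```text
10.575 [-0.808 -0.015  2.28   0.843  0.686 -0.019] [ 0.5045985  -0.21122986  0.09699253] [-0.38923791 -0.28725408 -0.34917669]
[-0.03942266 -0.01395578  0.15826906]
T [[0.73, 0.0, 0.24], [0.12, 0.0, 0.06], [0.12, 0.0, 0.07], [0.11, 0.0, 0.07], [0.11, 0.0, 0.08]] 
 R [[-0.01, -0.29, 0.03], [0.0, -0.29, 0.0], [0.0, -0.28, 0.0], [0.0, -0.28, 0.0], [0.0, -0.28, 0.0]]
T [[0.11, 0.0, 0.08], [0.1, 0.0, 0.09], [0.1, 0.0, 0.09], [0.09, 0.0, 0.1], [0.09, 0.0, 0.1]] 
 R [[0.0, -0.29, 0.0], [0.0, -0.28, 0.0], [0.0, -0.28, 0.0], [0.0, -0.28, 0.0], [0.0, -0.29, 0.0]]
T [[0.08, 0.0, 0.1], [0.08, 0.0, 0.11], [0.07, 0.0, 0.11], [0.07, 0.0, 0.11], [0.07, 0.0, 0.11]] 
 R [[0.0, -0.28, 0.0], [0.0, -0.28, 0.0], [0.0, -0.29, 0.0], [0.0, -0.28, 0.0], [0.0, -0.28, 0.0]]
T [[0.05, 0.0, 0.12], [0.06, 0.0, 0.12], [0.04, 0.0, 0.13], [0.04, 0.0, 0.12], [0.04, 0.0, 0.13]] 
 R [[0.0, -0.28, 0.0], [0.0, -0.29, 0.0], [0.0, -0.28, 0.0], [0.0, -0.28, 0.0], [0.0, -0.28, 0.0]]
T [[0.03, 0.0, 0.13], [0.02, 0.0, 0.12], [0.02, 0.0, 0.13], [0.01, 0.0, 0.13], [0.01, 0.0, 0.14]] 
 R [[0.0, -0.29, 0.0], [0.0, -0.28, 0.0], [0.0, -0.28, 0.0], [0.0, -0.28, 0.0], [0.0, -0.21, 0.0]]
92 [ 0.52643176 -0.20774551  0.10379701]
76 [ 0.54237647 -0.20517236  0.10372491]
57 [ 0.56108717 -0.20215284  0.09751715]
38 [ 0.57642358 -0.19967786  0.08531722]
18 [ 0.58660962 -0.19803404  0.06863387]
-1 [ 0.59046802 -0.19741137  0.04941757]
```

send_rows(
  translation=[
    [0.37, 0, 0.12],
    [0.36, 0, 0.12],
    [0.12, 0, 0.06],
    [0.12, 0, 0.07],
    [0.11, 0, 0.07],
  ],
  rotation=[
    [0, -0.15, 0.03],
    [0, -0.14, 0],
    [0, -0.29, 0],
    [0, -0.28, 0],
    [0, -0.28, 0],
  ],
  grip=[0, 0, 0, 0, 0],
)

```text
time: 11.2
eef_pos: [0.5385, -0.2051, 0.1042]
tcp_rot: [0.964, 0.078, 0.252, -0.021]
contact_force: [-1.5, 0.2, 0.9]
opening: 0.002
```

send_rows(
  translation=[
    [0.11, 0, 0.08],
    [0.11, 0, 0.08],
    [0.1, 0, 0.09],
    [0.1, 0, 0.09],
    [0.09, 0, 0.1],
  ],
  rotation=[
    [0, -0.28, 0],
    [0, -0.29, 0],
    [0, -0.28, 0],
    [0, -0.28, 0],
    [0, -0.28, 0],
  ],
  grip=[0, 0, 0, 0, 0],
)

```text
time: 11.82
eef_pos: [0.5579, -0.2018, 0.0993]
tcp_rot: [0.978, 0.079, 0.192, -0.016]
contact_force: [-1.1, 1.7, 2.3]
opening: 0.001
```

```bash
python3 - <<'E'
from h import *
s=ctrl.get_state(); print(s['time'],s['qpos'].round(3),s['eef_pos'],s['contact_force'])
cs=[eyes.read_camera(n) for n in('side','scene')]
print(eyes.__class__)
import pickle; pickle.dump(cs,open('c3.pkl','wb'))
c=cs[0]['image'][190:350,200:390]; d=cs[1]['image'][90:250,160:350]
cv2.imwrite('pics/crop3.png',cv2.resize(np.hstack([c,d]),None,fx=2.1,fy=2.1,interpolation=cv2.INTER_CUBIC))
E
```

```text
11.825 [-0.635  0.113  2.08   0.426  0.717  0.483] [ 0.55785536 -0.20176319  0.09926963] [-1.13336553  1.65262048  2.26418028]
<class 'host.Eyes'>
```

View pics/crop3.png

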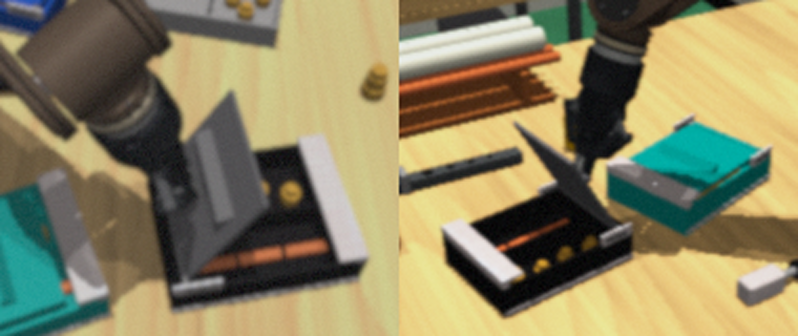

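The flap is at about 57°, with the fingertips below the ridge at crop (185,195) and the case unmoved. I continue folding.

send_rows(
  translation=[
    [0.09, 0, 0.1],
    [0.08, 0, 0.1],
    [0.08, 0, 0.11],
    [0.07, 0, 0.11],
    [0.07, 0, 0.11],
  ],
  rotation=[
    [0, -0.28, 0],
    [0, -0.28, 0],
    [0, -0.29, 0],
    [0, -0.28, 0],
    [0, -0.28, 0],
  ],
  grip=[0, 0, 0, 0, 0],
)

```text
time: 12.55
eef_pos: [0.5732, -0.1995, 0.0883]
tcp_rot: [0.988, 0.08, 0.131, -0.011]
contact_force: [-1.6, 1.9, 2.3]
opening: 0.001
```

send_rows(
  translation=[
    [0.07, 0, 0.11],
    [0.05, 0, 0.12],
    [0.06, 0, 0.12],
    [0.04, 0, 0.13],
    [0.04, 0, 0.12],
  ],
  rotation=[
    [0, -0.28, 0],
    [0, -0.28, 0],
    [0, -0.29, 0],
    [0, -0.28, 0],
    [0, -0.28, 0],
  ],
  grip=[0, 0, 0, 0, 0],
)

```text
time: 13.18
eef_pos: [0.5847, -0.1982, 0.0726]
tcp_rot: [0.994, 0.08, 0.07, -0.006]
contact_force: [-0.5, 2.5, 3.8]
opening: -0.0
```

```bash
python3 - <<'E'
from h import *
s=ctrl.get_state(); print(s['time'],s['eef_pos'],s['contact_force'],s['wrist_torque'])
a=cur(); 
a=rows(a,line(a,pose(tcp_for(-1,.062,3),3),7)); print(a[0])
E
```

```text
13.175 [ 0.58466669 -0.19817834  0.07260892] [-0.51348805  2.49531968  3.75788728] [0.40736815 0.15433778 0.09644684]
T [[0.01, 0.0, 0.12], [0.01, 0.0, 0.11], [0.02, 0.0, 0.12], [0.02, 0.0, 0.11], [0.01, 0.0, 0.12]] 
 R [[-0.0, -0.15, 0.0], [-0.0, -0.14, 0.0], [-0.0, -0.15, 0.0], [-0.0, -0.14, 0.0], [-0.0, -0.15, 0.0]]
T [[0.02, 0.01, 0.11], [0.02, -0.0, 0.12]] 
 R [[-0.0, -0.14, 0.0], [-0.0, -0.15, 0.01]]
[ 0.59042528 -0.19754031  0.04877086]
```

send_rows(
  translation=[
    [0.01, 0, 0.12],
    [0.01, 0, 0.11],
    [0.02, 0, 0.12],
    [0.02, 0, 0.11],
    [0.01, 0, 0.12],
  ],
  rotation=[
    [0, -0.15, 0],
    [0, -0.14, 0],
    [0, -0.15, 0],
    [0, -0.14, 0],
    [0, -0.15, 0],
  ],
  grip=[0, 0, 0, 0, 0],
)

```text
time: 13.8
eef_pos: [0.5891, -0.1979, 0.0559]
tcp_rot: [0.996, 0.08, 0.04, -0.003]
contact_force: [2.1, 1.7, 3.9]
opening: -0.0
```

send_rows(
  translation=[
    [0.02, 0, 0.11],
    [0.02, 0, 0.08],
  ],
  rotation=[
    [0, -0.14, 0],
    [0, -0.15, 0],
  ],
  grip=[0, 0],
)

```text
time: 14.05
eef_pos: [0.5898, -0.1977, 0.0501]
tcp_rot: [0.996, 0.08, 0.026, -0.002]
contact_force: [-0.6, 1.0, 10.9]
opening: -0.003
```

```bash
python3 - <<'E'
from h import *
s=ctrl.get_state(); print(s['time'],s['eef_pos'],s['contact_force'],s['wrist_torque'],R.from_quat(s['tcp_rot']).as_matrix()[:,2])
cs=[eyes.read_camera(n) for n in('side','scene')]
c=cs[0]['image'][190:350,200:390]; d=cs[1]['image'][90:250,160:350]
cv2.imwrite('pics/crop4.png',cv2.resize(np.hstack([c,d]),None,fx=2.1,fy=2.1,interpolation=cv2.INTER_CUBIC))
E
```

```text
14.05 [ 0.58977735 -0.19768779  0.05011419] [-0.63990159  0.97084145 10.90071549] [ 0.06070822  0.26989724 -0.01702102] [ 0.0508741   0.00815124 -0.99867181]
```

View pics/crop4.png

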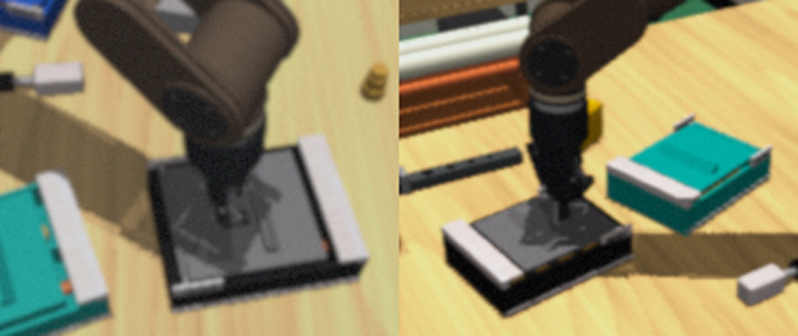

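The flap is flat: 11 N of support, the edge clear of the lip at crop (325,245), and the ridge just ahead of the fingertips. Now I push toward the lip.

send_rows(
  translation=[
    [0.16, 0, 0.01],
    [0.16, 0, 0.01],
    [0.16, 0, 0.01],
    [0.16, 0, 0.01],
    [0.16, 0, 0.01],
  ],
  rotation=[
    [0, 0, 0],
    [0, 0, 0],
    [0, 0, 0],
    [0, 0, 0],
    [0, 0, 0],
  ],
  grip=[0, 0, 0, 0, 0],
)

```text
time: 14.78
eef_pos: [0.6122, -0.1938, 0.0502]
tcp_rot: [0.996, 0.081, 0.024, -0.003]
contact_force: [-4.0, 1.4, 9.9]
opening: 0.0
```

send_rows(
  translation=[
    [0.1, 0, 0.01],
    [0.1, 0, 0],
    [0.1, 0, 0.01],
  ],
  rotation=[
    [0, 0, 0],
    [0, 0, 0],
    [0, 0, 0],
  ],
  grip=[0, 0, 0],
)

```text
time: 15.15
eef_pos: [0.6196, -0.1929, 0.0499]
tcp_rot: [0.996, 0.081, 0.022, -0.003]
contact_force: [-9.3, -0.5, 11.7]
opening: 0.003
```

```bash
cat >> h.py <<'E'
def st():
    s=ctrl.get_state(); c=R.from_rotvec([0,0,-YAW]); p=c.apply(s['eef_pos']-O)
    z=R.from_quat(s['tcp_rot']).as_matrix()[:,2]
    print('t',s['time'],'tcp case',p.round(4),'front r(s=0) mm',((p[0]+.085+.011)*1e3).round(1),'F case',c.apply(s['contact_force']).round(1),'tilt',c.apply(z).round(3))
E
python3 -c "
from h import *
st()"
```

```text
t 15.15 tcp case [-0.0045 -0.0002  0.0499] front r(s=0) mm 91.5 F case [-9.3  1.  11.7] tilt [ 0.044  0.002 -0.999]
```

send_rows(
  translation=[
    [0.1, 0, 0],
    [0.1, 0, 0],
    [0.1, 0, 0],
    [0.1, 0, 0],
  ],
  rotation=[
    [0, 0, 0],
    [0, 0, 0],
    [0, 0, 0],
    [0, 0, 0],
  ],
  grip=[0, 0, 0, 0],
)

```text
time: 15.65
eef_pos: [0.6317, -0.1909, 0.0499]
tcp_rot: [0.996, 0.081, 0.022, -0.002]
contact_force: [-6.0, -0.4, 7.8]
opening: 0.004
```

```bash
python3 - <<'E'
from h import *
st()
cs=[eyes.read_camera(n) for n in('side','scene')]
c=cs[0]['image'][190:350,200:390]; d=cs[1]['image'][90:250,160:350]
cv2.imwrite('pics/crop5.png',cv2.resize(np.hstack([c,d]),None,fx=2.1,fy=2.1,interpolation=cv2.INTER_CUBIC))
E
```

```text
t 15.65 tcp case [ 0.0077 -0.0002  0.0499] front r(s=0) mm 103.7 F case [-6.   0.6  7.8] tilt [ 0.045  0.001 -0.999]
```

View pics/crop5.png

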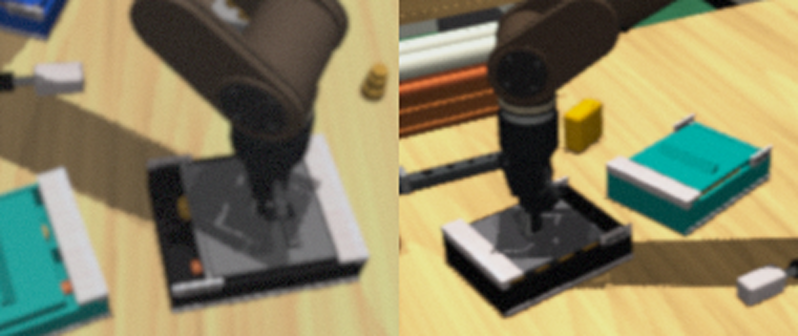

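The edge is entering beneath the lip at crop (325,250), and the case hasn't shifted. Next come small steps to the stop.

send_rows(
  translation=[
    [0.07, 0, 0],
    [0.07, 0, 0],
    [0.06, 0, 0],
  ],
  rotation=[
    [0, 0, 0],
    [0, 0, 0],
    [0, 0, 0],
  ],
  grip=[0, 0, 0],
)

```text
time: 16.12
eef_pos: [0.6374, -0.1899, 0.0499]
tcp_rot: [0.996, 0.081, 0.022, -0.003]
contact_force: [-9.2, -1.6, 7.0]
opening: -0.001
```

```bash
python3 -c "
from h import *
st()"
```

```text
t 16.125 tcp case [ 0.0135 -0.      0.0499] front r(s=0) mm 109.5 F case [-9.3 -0.1  7. ] tilt [ 0.045  0.002 -0.999]
```

send_rows(
  translation=[
    [0.04, 0, 0],
    [0, 0, 0],
  ],
  rotation=[
    [0, 0, 0],
    [0, 0, 0],
  ],
  grip=[0, 0],
)

```text
time: 16.38
eef_pos: [0.6374, -0.1899, 0.0496]
tcp_rot: [0.996, 0.081, 0.021, -0.003]
contact_force: [-9.0, -1.4, 9.2]
opening: -0.001
```

send_rows(
  translation=[
    [0.04, 0, 0],
    [0, 0, 0],
  ],
  rotation=[
    [0, 0, 0],
    [0, 0, 0],
  ],
  grip=[0, 0],
)

```text
time: 16.62
eef_pos: [0.6375, -0.1898, 0.0494]
tcp_rot: [0.997, 0.081, 0.019, -0.003]
contact_force: [-11.8, -2.5, 9.9]
opening: -0.003
```

```bash
python3 -c "
from h import *
st()"
```

```text
t 16.625 tcp case [0.0136 0.     0.0494] front r(s=0) mm 109.6 F case [-12.   -0.6   9.9] tilt [ 0.039  0.003 -0.999]
```

send_rows(
  translation=[
    [0.08, 0, 0],
    [0, 0, 0],
  ],
  rotation=[
    [0, 0, 0],
    [0, 0, 0],
  ],
  grip=[0, 0],
)

```text
time: 16.88
eef_pos: [0.6377, -0.1897, 0.0489]
tcp_rot: [0.997, 0.082, 0.016, -0.003]
contact_force: [-17.7, -3.5, 12.1]
opening: -0.001
```

```bash
python3 - <<'E'
from h import *
st()
for n in('side','scene'):
    c=eyes.read_camera(n)['image']; cv2.imwrite(f'now_{n}.png',c)
c=cv2.imread('now_side.png')[190:350,200:390]; d=cv2.imread('now_scene.png')[90:250,160:350]
cv2.imwrite('pics/crop6.png',cv2.resize(np.hstack([c,d]),None,fx=2.1,fy=2.1,interpolation=cv2.INTER_CUBIC))
E
```

```text
t 16.875 tcp case [0.0138 0.     0.0489] front r(s=0) mm 109.8 F case [-18.   -0.6  12.1] tilt [ 0.033  0.004 -0.999]
```

View pics/crop6.png

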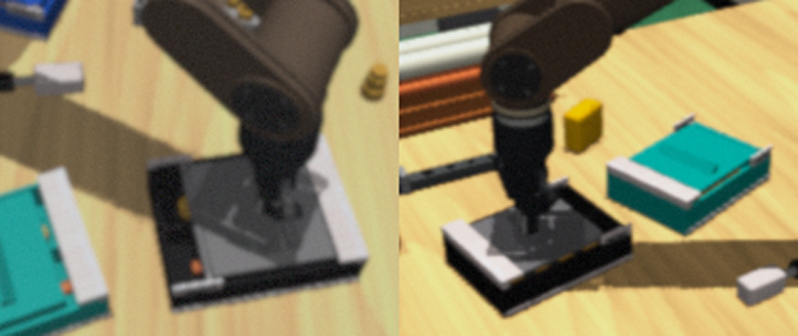

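At 18 N the fingers stopped dead at ridge position 109.8 mm, where home would be 109.5 mm. The case hasn't shifted. Now I lift straight off and check.

send_rows(
  translation=[
    [0, 0, -0.1],
    [0, 0, -0.2],
    [-0.1, 0, -0.6],
    [0, 0, -1],
    [0, 0, -1],
  ],
  rotation=[
    [0, 0, 0],
    [0, 0, 0],
    [0, 0, 0],
    [0, 0, 0],
    [0, 0, 0],
  ],
  grip=[0, 0, 0, 0, 0],
)

```text
time: 17.6
eef_pos: [0.6371, -0.1897, 0.1384]
tcp_rot: [0.996, 0.08, 0.026, -0.002]
contact_force: [0.3, -0.3, 0.6]
opening: -0.003
```

send_rows(
  translation=[
    [-1, 0, -1],
    [-1, 0, -1],
    [-1, 0, -1],
    [-1, 0, -0.5],
    [-1, 0, 0],
  ],
  rotation=[
    [0, 0, 0],
    [0, 0, 0],
    [0, 0, 0],
    [0, 0, 0],
    [0, 0, 0],
  ],
  grip=[0, 0, 0, 0, 0],
)

```text
time: 18.23
eef_pos: [0.4838, -0.2152, 0.237]
tcp_rot: [0.996, 0.08, 0.028, -0.001]
contact_force: [-0.8, -0.1, -0.1]
opening: 0.002
```

```bash
python3 - <<'E'
from h import *
st()
out=[]
for n,(y,x) in {'side':(225,260),'scene':(140,170)}.items():
    cam=eyes.read_camera(n); im=cam['image']
    print(n,'hinge-end edge pred s=.024/.018',[proj(cam,W([-.085+s,yy,.0505])).round(1) for s in(.024,.018) for yy in(-.06,.06)],
     'ridge foot s=.024',[proj(cam,W([-.085+.024+.0855,yy,.0505])).round(1) for yy in(-.05,.05)],'lip in',[proj(cam,W([.07,yy,.0575])).round(1) for yy in(-.075,.075)])
    out.append(cv2.resize(im[y:y+115,x:x+120],None,fx=3.3,fy=3.3,interpolation=cv2.INTER_CUBIC))
cv2.imwrite('pics/crop7.png',np.hstack(out))
E
```

```text
t 18.225 tcp case [-0.1421 -0.0006  0.237 ] front r(s=0) mm -46.1 F case [-0.9  0.  -0.1] tilt [ 0.056 -0.003 -0.998]
side hinge-end edge pred s=.024/.018 [array([297.9, 318.4]), array([287.4, 269.6]), array([295.1, 318.8]), array([284.8, 269.9])] ridge foot s=.024 [array([336.4, 308.1]), array([324.8, 268.3])] lip in [array([361.1, 314.3]), array([341.5, 255.1])]
scene hinge-end edge pred s=.024/.018 [array([232.3, 182. ]), array([256.5, 201.2]), array([234.1, 181.3]), array([258.2, 200.4])] ridge foot s=.024 [array([208.6, 193.8]), array([228.1, 210.8])] lip in [array([189.5, 193.3]), array([218.3, 219.6])]
```

View pics/crop7.png

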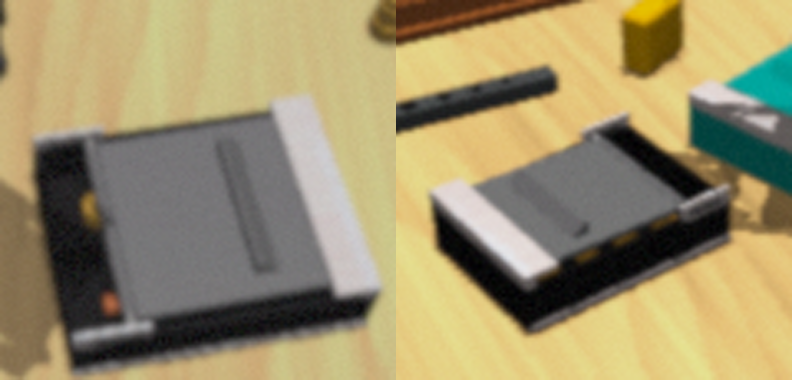

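The flap stays down under the lip with the arm clear. The ridge foot is at side (337,307)/(326,267), against (336,308)/(325,268) predicted for a fully home slide of 0.024. The lip corners are where they were at the start. I hand the job in.

```bash
python3 -c "
from h import *
st(); print(ticket.sign_off())"
```

```text
t 18.325 tcp case [-1.435e-01  1.000e-04  2.349e-01] front r(s=0) mm -47.5 F case [ 0.3  0.7 -0.9] tilt [ 0.053 -0.    -0.999]
the job is handed in; nothing more can be done
None
```

The black case is shut and the job is handed in at about 18 s of the 45 s allowed. With closed fingertips on the hinge side of the ridge, I folded the flap flat. Keeping it down, I pushed it toward the lip until it stopped dead at about 18 N, then lifted straight off.

- **Home:** with the arm clear, the flap stays flat with its edge under the lip. The ridge lies within about 1.5 pixels of where a full 0.024 m slide would put it.
- **Case and surroundings:** the case had not visibly moved between the first and last pictures. I saw no bystander touched, but did not measure each one. The highest forces I read were about 18 N horizontal and 12 N vertical.
- **Friction:** part of the slide was probably carried by friction under the fingertips rather than by the ridge alone. The hinge end of the flap already looked nearly in place before the last 6 mm of finger travel. The fingers did end pressed against the ridge at the stop.
- **Joint limit:** the last joint reached the end of its range (-2.84 rad) on the first approach, before any contact. I turned the tool half round and carried on.

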